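# File a bandsaw template into the packed rack

### The job

Take the loose yellow-tabbed template out of its bench block and put it back in the packed rack, right beside its yellow-tabbed twin, on either side: ease its bevelled lower edge in at the seam, feel which way the row gives (a filler block stops the sprung keeper at one end) and let it push its neighbours that way, and when it meets the rack floor press it home with about a kilo of push for a moment before you let go. Do it by feel and never lean on any template or on the rack with more than about two and a half kilos; all templates must stay standing and end upright and snug, and the other things on the bench stay where they are.

Things in the scene. Friction and masses are not known exactly. Their poses are not given: they have to be found in the camera images.
- loose: template to file: plywood bandsaw pattern, yellow tab, upright in the bench block. Origin: middle of its underside; x along its length (180 mm), y through its thickness (18 mm), z up. Board up to 72 mm high, grip tab above it to 118 mm. Lower edge bevelled on both faces: 6 mm wide at the very bottom, full 18 mm from 18 mm up. May be filed either way round. 0.13 to 0.27 kg
- loose_tab (a point): middle of the crest of the loose template's tab, 118 mm above its underside. Tab 52 mm long along the template's x, 18 mm thick, 46 mm high; bevelled crest 6 mm wide, full 18 mm from 18 mm below it. Pinch the tab by its two ends (52 mm apart, along x): there the neighbours are below 73 mm and leave room for fingers
- twin: template standing in the row: plywood, yellow grip tab; shape, bevels and sizes as loose, but its tab (72 to 118 mm up) is only 34 mm long and its shoulders curve otherwise; loose, about 0.19 kg; origin at the middle of its underside, x along its length, y through its thickness. The only yellow one in the rack, at any of the five places
- red: template standing in the row: plywood, red grip tab; shape, bevels and sizes as loose, but its tab (72 to 118 mm up) is only 34 mm long and its shoulders curve otherwise; loose, about 0.19 kg; origin at the middle of its underside, x along its length, y through its thickness
- blue: template standing in the row: plywood, blue grip tab; shape, bevels and sizes as loose, but its tab (72 to 118 mm up) is only 34 mm long and its shoulders curve otherwise; loose, about 0.19 kg; origin at the middle of its underside, x along its length, y through its thickness
- white: template standing in the row: plywood, white grip tab; shape, bevels and sizes as loose, but its tab (72 to 118 mm up) is only 34 mm long and its shoulders curve otherwise; loose, about 0.19 kg; origin at the middle of its underside, x along its length, y through its thickness
- green: template standing in the row: plywood, green grip tab; shape, bevels and sizes as loose, but its tab (72 to 118 mm up) is only 34 mm long and its shoulders curve otherwise; loose, about 0.19 kg; origin at the middle of its underside, x along its length, y through its thickness
- rack: fixed dark wooden rack, 230 x 252 mm; origin: middle of its underside. y runs along the row, x along the templates. Hard floor at z = 12 mm; waxed wood, friction about 0.3. The five templates stand face to face, no gaps, between two keeper plates, near the middle of the rack. Steel rods (10 mm thick, axes 32 mm above the floor) run along y at x = +-103 mm
- keeper_left (a joint): travel (m) of the upright wooden keeper plate (98 mm high) at the +y end of the row, outwards along rack +y; about 0 at the start; springs press it on the row with about 3 N at 0, plus 80 N/m. Behind each keeper lies a filler block, not listed: at one end, not always the same, it fills the bay and the keeper gives only about 3 mm; the other can give 28 mm. Feel (or look) which
- keeper_right (a joint): the same for the keeper plate at the -y end of the row; grows as it is pushed outwards, along rack -y. One template more in the row pushes the keeper that can give 18 mm outwards
- block: fixed light wooden bench block, 180 x 62 x 30 mm, with a 22 mm wide, 18 mm deep groove along its x in which the loose template stands; origin at the middle of its underside, groove floor at z = 12 mm
- glue: bystander: white glue bottle with orange cap, 54 mm across, 150 mm tall, origin under its middle
- mallet: bystander: mallet lying flat, handle along its -x
- square: bystander: try square lying flat, wooden stock 100 x 18 x 16 mm along x, steel blade 150 mm along +y
Things that resemble listed ones, but are neither listed nor needed, are in the scene too. What is shaped like the loose but purple or turquoise is not meant.

How it is judged:
On the way, in this order (a step that is already met when the one before it is completed fails the run):
1. the loose template is lifted clear out of the bench block (z of loose in the frame of block above 0.035 m and contact force between loose and block below 0.05 N), for 0.1 s.
2. its lower edge has entered the row beside the twin ((y of loose in the frame of twin between 0.002 and 0.03 m or y of loose in the frame of twin between -0.03 and -0.002 m) and z of loose in the frame of rack below 0.112 m and x of loose in the frame of rack between -0.015 and 0.015 m), for 0.1 s.
3. it is pressed home on the rack floor with about a kilo (over 5 N), in its place beside the twin ((y of loose in the frame of twin between 0.014 and 0.023 m or y of loose in the frame of twin between -0.023 and -0.014 m) and z of loose in the frame of rack below 0.015 m and contact force between loose and rack above 5 N), for 0.3 s.
At the end, for the whole second after the job is handed in: Loose template on the rack floor (3 mm), 14 to 23 mm from the twin on either side, within 12 mm of the middle lengthwise, parallel to the row (0.08 rad); all six templates upright (0.06 rad) and on the floor (3 mm); keeper travel each under 24 mm; all released and at rest ((y of loose in the frame of twin between 0.014 and 0.023 m or y of loose in the frame of twin between -0.023 and -0.014 m) and z of each of loose, twin, red, blue, white, green in the frame of rack below 0.015 m and x of loose in the frame of rack between -0.012 and 0.012 m and angle between each of twin, red, blue, white, green, loose's own z axis and vertical below 0.06 rad and angle between the y axis of loose and the y axis of rack, either way round below 0.08 rad and value of joint each of keeper_left, keeper_right below 0.024 m and linear speed of loose below 0.02 m/s and angular speed of loose below 0.1 rad/s); the robot touches nothing.
It fails at once if a template of the row is tipped more than 0.3 rad (angle between any of twin, red, blue, white, green's own z axis and vertical above 0.3 rad).
It fails at once if a template of the row is lifted more than 15 mm off the rack floor (z of any of twin, red, blue, white, green in the frame of rack above 0.027 m).
It fails at once if the loose template is pressed on the rack, the keeper or a template of the row with more than 30 N (contact force between loose and twin above 30 N or contact force between loose and red above 30 N or contact force between loose and blue above 30 N or contact force between loose and white above 30 N or contact force between loose and green above 30 N or contact force between loose and rack above 30 N).
It fails at once if the robot presses on a template of the row or on the rack with more than 30 N (contact force between any of the arm, the fingers and twin above 30 N or contact force between any of the arm, the fingers and red above 30 N or contact force between any of the arm, the fingers and blue above 30 N or contact force between any of the arm, the fingers and white above 30 N or contact force between any of the arm, the fingers and green above 30 N or contact force between any of the arm, the fingers and rack above 30 N).
It fails at once if a bystander is moved more than 25 mm (distance of any of glue, mallet, square from where it was at the start of the episode above 0.025 m).
It also fails if it takes over 58 s, if anything falls off the work surface, if the arm or the gripper's body presses on something with over 40 N, if the wrist force passes 120 N, or if a joint passes its speed limit or range.

### The arm

A 6-joint arm with a two-finger parallel gripper is mounted at the origin on the work surface. World frame = base frame: x ahead of the robot, y to its left, z up, the work surface at z = 0. Lengths are in m, angles in rad, forces in N, time in s.
With the tool pointing down it reaches from about 0.375 to 0.975 m from the base axis. Payload 3.8 kg.
Tool frame: the origin (TCP) lies between the finger pads; the fingertips stand 17 mm ahead of it and the grasp point (between the pads) lies 2 mm behind it; z points along the fingers, y is the line along which they close (so a half turn about z gives the same grasp; the last joint's range is limited). The gripper opens to 85 mm and grips with 20 to 120 N. Pads are 22 mm wide; open, the fingers measure 114 mm over their backs; the gripper's body (76 mm by 85 mm) begins 54 mm behind the grasp point. The pads swing forward as they close: fully open they stand 13 mm farther back than shut.
Start: joints at [-0.037, 0.264, 1.604, -0, 1.274, -0.037], TCP at [0.675, -0, 0.248] pointing down, gripper open.
Joint ranges: [-2.63, 2.63], [-0.94, 2.18], [0.31, 2.57], [-1.31, 4.45], [0, 2.66], [-2.55, 2.55]. Speed limits (rad/s): [2.57, 2.57, 3.14, 3.14, 3.14, 3.14].

### API

Orientations are given as a rotation vector (axis times angle).
In Python, from workcell import bot gives the robot as it stands.
- The arm moves only by the tool play_rows, never from a script. Its argument "steps" is one flat list of numbers, 4 for each row, row after row: the shift along the tool's x, y, z in m, then the turn about the tool's z in rad. A call has 1 to 10 rows; each row is the pose to reach, as a shift and turn from the pose commanded when the call began, along the tool's axes at that moment; what a row does not reach only later rows make up. A row lasts 1/8 s, in which the tool goes at most 62.5 mm and 10.7 degrees, less where a joint would pass 70% of its speed; a pose out of reach is approached as far as the arm can. A call with a gripper value outside its range is refused whole. "jaw" is the closure in counts, from 0 (fully open) to 255 (shut), set as the call begins (left out, the last holds). The fingers move at their own pace and stop on an object; "grip_force" is the grip in N (left out, the last holds). Time passes only in rows, so rows that repeat a pose let the fingers close. It gives the time, the measured TCP pose, the force, the opening and the grip force at its end, in the units of the state.
- bot.read_state(): the state, without advancing time (a new reading comes with each control period).
- bot.read_camera(name): name is "scene" or "side" or "wrist"; returns a dict with "pixels" (480x640x3 uint8, blue, green, red), "mtx" (3x3 intrinsics, pixels), "R" (3x3) and "t" (3): a world point X has camera coordinates R X + t. Camera axes: x right, y down, z forward; pixel columns grow to the right and rows downward; lengths in m; the calibration is good to about 2 mm. A picture is of the moment at which its call begins. There is no depth.
- bot.finish_job(): hands the job in; it is judged then, once.
The state is a dict: "time": time; "q": joint angles; "joint_vel": joint speeds; "joint_torque": joint torques, N m; "tool_pos": TCP position; "tcp_rot": TCP orientation; "wrist_force": force on the tool from outside, world axes, zero at the start; "torque": the same for the moment, N m; "width": opening from 0.0 (shut) to 1.0 (fully open); "grip_force": force on a finger pad.
Only numpy, scipy, OpenCV 4.12 (cv2) and the standard library are available. Lean on these libraries where they do the work, as an engineer would, in place of code of your own. Each camera call takes 0.05 s, during which the arm holds its last target. There are 200 camera calls.

## Working session

There is one attempt and no reset: what is moved stays moved. The work goes in short steps, Python scripts to look and compute and a tool call to move; the robot and the scene stay as the last step left them, time stands still between calls to the robot, and variables do not carry over. Pictures are saved under pics/ and viewed, at most 12 in all, crops included, and the job is handed in when it is done.

Besides the shell and the picture viewer there is one more tool, called after ">>>" as name(argument=value, ...) on one line, values as JSON. play_rows: Moves the arm, as the interface text tells. Its arguments: {"type":"object","properties":{"steps":{"type":"array"},"jaw":{"type":"number"},"grip_force":{"type":"number"}},"required":["steps"]}

```bash
mkdir -p pics; cat > h.py <<'E'
import numpy as np, cv2
from workcell import bot
def ray(c,u,v):
    d=c["R"].T@np.linalg.inv(c["mtx"])@np.array([u,v,1.]); o=-c["R"].T@c["t"]; return o,d
def onz(c,u,v,z):
    o,d=ray(c,u,v); return o+d*(z-o[2])/d[2]
def proj(c,X):
    p=c["mtx"]@(c["R"]@np.array(X)+c["t"]); return p[:2]/p[2]
def tri(c1,p1,c2,p2):
    o1,d1=ray(c1,*p1);o2,d2=ray(c2,*p2)
    s=np.linalg.lstsq(np.c_[d1,-d2],o2-o1,rcond=None)[0]
    a=o1+s[0]*d1;b=o2+s[1]*d2
    return (a+b)/2,np.linalg.norm(a-b)
E
python3 - <<'E'
from h import *
import pickle
cs={}
for n in("scene","side","wrist"):
    c=bot.read_camera(n);cs[n]=c;cv2.imwrite(f"pics/{n}0.png",c["pixels"]);print(n,(-c["R"].T@c["t"]).round(3))
pickle.dump(cs,open("c0.pkl","wb"))
s=bot.read_state();print(s)
E
```

```text
scene [ 1.54  -0.513  1.213]
side [-0.257  0.737  0.797]
wrist [0.674 0.07  0.374]
{'time': 0.15, 'q': array([-3.68914968e-02,  2.64617522e-01,  1.60508474e+00, -3.32031160e-05,
        1.27367291e+00, -3.68923840e-02]), 'joint_vel': array([ 3.06842596e-04, -2.52861663e-03, -2.66608365e-03,  6.33918892e-05,
       -1.75638176e-04, -2.70928376e-04]), 'joint_torque': array([-4.44535381e-04, -5.15905774e+01, -3.67958951e+01, -2.06692371e-04,
        8.09489022e-03,  2.50629785e-05]), 'tool_pos': array([6.74460464e-01, 1.32974225e-05, 2.47209569e-01]), 'tcp_rot': array([-2.22052099e+00, -2.22054460e+00,  1.94123860e-03]), 'wrist_force': array([-0.66724926, -0.04018331,  0.39445109]), 'torque': array([-0.00512635,  0.0034452 ,  0.01037159]), 'grip_force': 0.0, 'width': 1.002415484077717}
```

View pics/scene0.png

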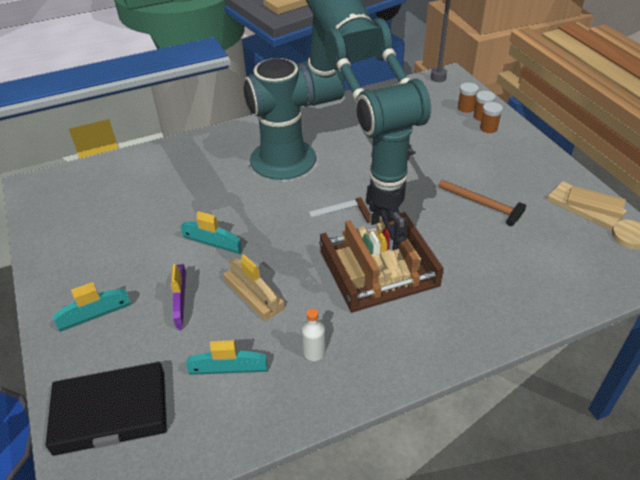

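View pics/side0.png

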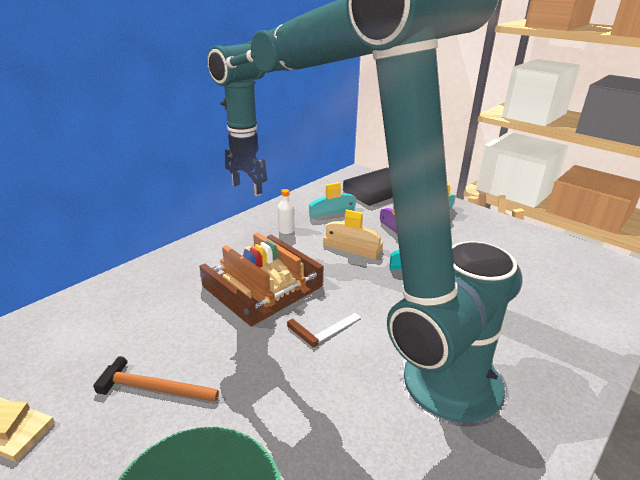

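Scene: the yellow-tab candidates are turquoise (208,225), (85,295) and (223,350), purple (178,280), and bare plywood in the light grooved block (250,268). Only the last fits the description (plywood, in the block). The rack is at (380,262), the glue at (313,335), the square at (340,208) and the mallet at (485,200). Side view: the loose template is at (353,235) and the rack at (262,277). I'll confirm in an enlarged crop and check the wrist view.

```bash
python3 - <<'E'
from h import *
import pickle
cs=pickle.load(open("c0.pkl","rb"))
a=cs["scene"]["pixels"][205:325,215:455]; b=cs["side"]["pixels"][205:325,190:400]
o=np.zeros((600,800,3),np.uint8)
a=cv2.resize(a,None,fx=2.5,fy=2.5,interpolation=2);b=cv2.resize(b,None,fx=2.5,fy=2.5,interpolation=2)
o[:300,:600]=a;o[300:600,:525]=b
cv2.imwrite("pics/crop1.png",o)
E
```

```text
(no output)
```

View pics/crop1.png

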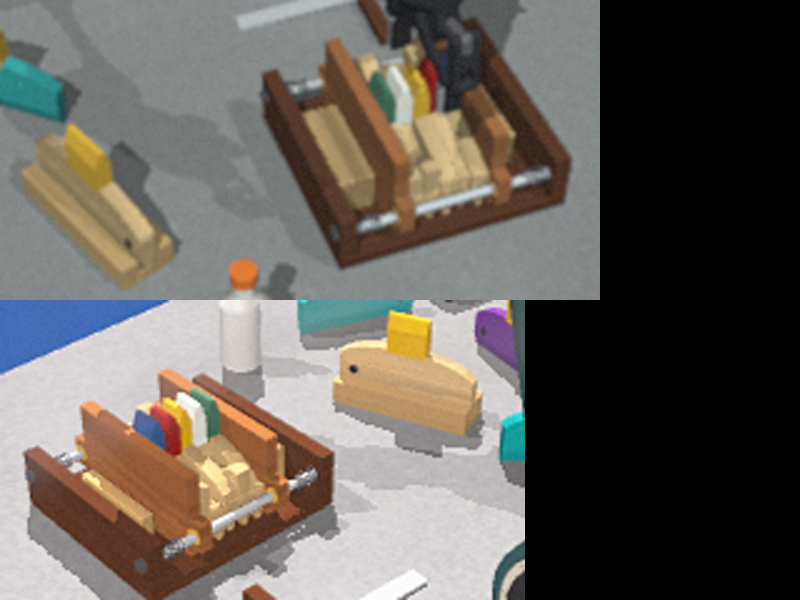

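View pics/wrist0.png

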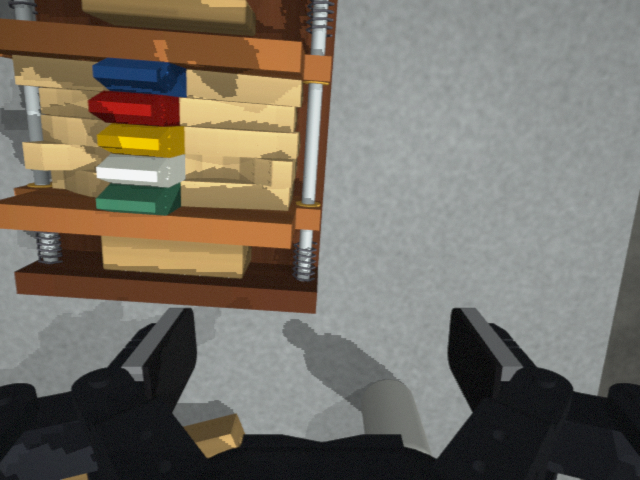

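The crop confirms it: the loose template is bare plywood with a yellow tab, in the grooved block at scene (250,268), side (353,235). Wrist view, from +y to -y: blue (140,75), red (135,107), yellow twin (140,140), white (140,170), green (140,200). Fillers lie behind both keepers, so I'll look at those from above.

```bash
python3 - <<'E'
from h import *
import pickle
cs=pickle.load(open("c0.pkl","rb"))
def ymask(c,box):
    x0,y0,x1,y1=box; h=cv2.cvtColor(c["pixels"][y0:y1,x0:x1],cv2.COLOR_BGR2HSV)
    m=cv2.inRange(h,(20,190,90),(32,255,255)); n,l,s,ce=cv2.connectedComponentsWithStats(m)
    i=1+np.argmax(s[1:,4]); return ce[i]+[x0,y0], s[i]
p1,s1=ymask(cs["scene"],(230,250,275,285)); p2,s2=ymask(cs["side"],(335,200,372,233))
print(p1,s1,p2,s2,tri(cs["scene"],p1,cs["side"],p2))
w=cs["wrist"]
for n,p in dict(blue=(140,75),red=(135,107),yel=(140,140),white=(140,170),green=(140,200)).items(): print(n,onz(w,*p,.125).round(4))
for p in [(335,0),(317,311),(16,292)]: print(p,onz(w,*p,.06).round(3))
E
```

```text
Traceback (most recent call last):
ValueError: attempt to get argmax of an empty sequence
```

```bash
python3 - <<'E'
from h import *
import pickle
cs=pickle.load(open("c0.pkl","rb"))
def ymask(c,box):
    x0,y0,x1,y1=box; h=cv2.cvtColor(c["pixels"][y0:y1,x0:x1],cv2.COLOR_BGR2HSV)
    m=cv2.inRange(h,(18,175,60),(34,255,255)); n,l,s,ce=cv2.connectedComponentsWithStats(m)
    print(n)
    i=1+np.argmax(s[1:,4]); return ce[i]+[x0,y0], s[i]
print(cv2.cvtColor(cs["scene"]["pixels"][266:267,245:255],cv2.COLOR_BGR2HSV))
print(cv2.cvtColor(cs["side"]["pixels"][218:219,350:358],cv2.COLOR_BGR2HSV))
w=cs["wrist"]
for n,p in dict(blue=(140,75),red=(135,107),yel=(140,140),white=(140,170),green=(140,200)).items(): print(n,onz(w,*p,.125).round(4))
for p in [(335,0),(317,311),(16,292)]: print(p,onz(w,*p,.06).round(3))
p1,s1=ymask(cs["scene"],(230,250,275,285)); p2,s2=ymask(cs["side"],(335,200,372,233))
print(p1,s1,p2,s2,tri(cs["scene"],p1,cs["side"],p2))
E
```

```text
[[[ 23 183 167]
  [ 22 177 183]
  [ 22 180 188]
  [ 23 178 192]
  [ 22 179 188]
  [ 22 178 188]
  [ 22 176 188]
  [ 22 180 190]
  [ 22 178 200]
  [ 22 183 204]]]
[[[ 22 206 223]
  [ 21 210 221]
  [ 21 213 216]
  [ 22 206 224]
  [ 22 218 227]
  [ 22 214 231]
  [ 23 213 234]
  [ 23 212 238]]]
blue [0.5746 0.091  0.125 ]
red [0.5699 0.0743 0.125 ]
yel [0.5706 0.0563 0.125 ]
white [0.5686 0.0393 0.125 ]
green [0.5665 0.0217 0.125 ]
(335, 0) [0.683 0.143 0.06 ]
(317, 311) [ 0.67  -0.081  0.06 ]
(16, 292) [ 0.431 -0.065  0.06 ]
2
2
[249.61139896 268.06217617] [ 12   6  17  24 193] [352.82706767 218.88345865] [ 10  10  17  19 266] (array([ 0.5121393 , -0.27986573,  0.10451822]), np.float64(0.0007975762364268996))
```

>>> play_rows(steps=[-0.01,-0.05,-0.05,0,-0.02,-0.1,-0.1,0,-0.02,-0.1,-0.1,0,-0.02,-0.1,-0.1,0], jaw=0)

```text
time: 0.65
tool_pos: [0.5752, -0.0201, 0.3495]
tcp_rot: [2.22, 2.219, 0.003]
wrist_force: [0.7, -0.2, -0.4]
width: 1.003
grip_force: 0.0
```

```bash
python3 - <<'E'
from h import *
import pickle
c=bot.read_camera("wrist");pickle.dump(c,open("c1.pkl","wb"))
print((-c["R"].T@c["t"]).round(3),c["R"].round(2),bot.read_state()["time"])
cv2.imwrite("pics/w1.png",c["pixels"])
E
```

```text
[0.575 0.049 0.476] [[ 1.    0.    0.  ]
 [-0.   -0.96  0.28]
 [ 0.   -0.28 -0.96]] 0.7
```

View pics/w1.png

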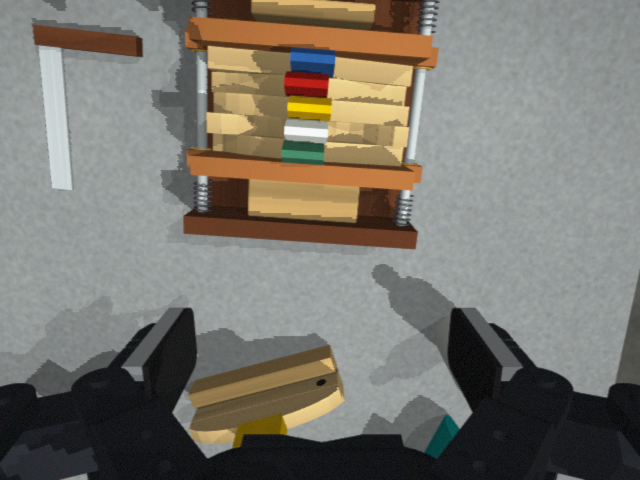

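>>> play_rows(steps=[0.05,0,-0.02,0,0.09,0,-0.02,0,0.09,0,-0.02,0,0.09,0,-0.02,0])

```text
time: 1.2
tool_pos: [0.575, 0.0701, 0.3658]
tcp_rot: [-2.219, -2.221, 0.005]
wrist_force: [0.2, -0.3, -0.1]
width: 1.003
grip_force: 0.0
```

```bash
python3 - <<'E'
from h import *
import pickle
c=bot.read_camera("wrist");pickle.dump(c,open("c2.pkl","wb"))
print((-c["R"].T@c["t"]).round(3),bot.read_state()["time"])
cv2.imwrite("pics/w2.png",cv2.resize(c["pixels"][40:400,130:530],(800,600)[:2] if 0 else (660,594),interpolation=2))
E
```

```text
[0.575 0.14  0.492] 1.25
```

View pics/w2.png

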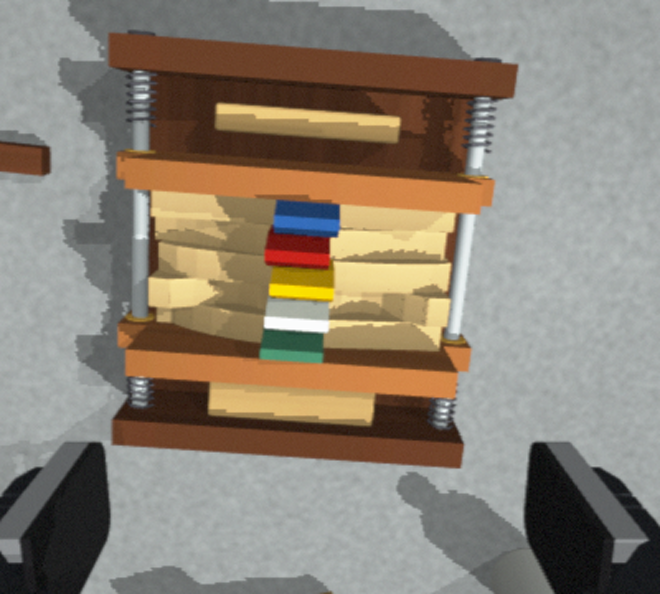

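Now the filler question is answered: the +y bay has a wide gap (crop (310,150)), and the -y bay is filled. The row gives towards +y (keeper beyond blue), so I'll go in between the twin and red. Next, a hover over the loose template, turned to its bearing.

>>> play_rows(steps=[-0.055,-0.01,0,-0.03,-0.11,-0.02,0,-0.07,-0.165,-0.03,0,-0.11,-0.22,-0.04,0,-0.15,-0.275,-0.05,0,-0.2,-0.33,-0.06,0.02,-0.25,-0.385,-0.06,0.04,-0.29,-0.43,-0.06,0.06,-0.29,-0.43,-0.06,0.06,-0.29])

```text
time: 2.38
tool_pos: [0.5125, -0.3633, 0.3042]
tcp_rot: [-1.881, -2.509, 0.001]
wrist_force: [0.2, 0.4, 0.2]
width: 1.0
grip_force: 0.0
```

```bash
python3 - <<'E'
from h import *
import pickle
c=bot.read_camera("wrist");pickle.dump(c,open("c3.pkl","wb"))
s=bot.read_state();print((-c["R"].T@c["t"]).round(3),s["time"],s["tool_pos"],proj(c,(.512,-.28,.13)))
cv2.imwrite("pics/w3.png",c["pixels"])
c=pickle.load(open("c2.pkl","rb"))
# rack: tabs in hsv
h=cv2.cvtColor(c["pixels"],cv2.COLOR_BGR2HSV)
R={}
for n,lo,hi in [("blue",(100,150,40),(125,255,255)),("red",(174,150,60),(180,255,255)),("red2",(0,200,100),(4,255,255)),("yel",(20,190,80),(32,255,255)),("green",(60,80,30),(90,255,255))]:
    m=cv2.inRange(h,lo,hi); m[300:]=0;m[:,:270]=0;m[:,350:]=0
    k,l,st,ce=cv2.connectedComponentsWithStats(m)
    if k>1:
        i=1+np.argmax(st[1:,4]);x,y,w,hh,a=st[i];R[n]=ce[i]
        print(n,st[i],ce[i].round(1),onz(c,*ce[i],.124).round(4))
f=660/400
for a in [(110,36),(515,66),(115,442),(462,466),(127,350),(457,373)]:
    print(a,onz(c,a[0]/f+130,a[1]/(594/360)+40,.06).round(4),onz(c,a[0]/f+130,a[1]/(594/360)+40,.11).round(4))
E
```

```text
[ 0.493 -0.297  0.431] 2.425 [ 0.51332019 -0.36176182  0.30578312] [357.22086647 100.76434601]
blue [296 162  39  21 700] [315.6 172.3] [0.5688 0.0927 0.124 ]
red [302 182   6   2   7] [304.9 182.1] [0.5595 0.0842 0.124 ]
red2 [291 183  38  20 638] [309.8 192.4] [0.5637 0.0753 0.124 ]
yel [293 201  39  22 711] [312.7 211.6] [0.5662 0.0582 0.124 ]
green [287 240  39  20 629] [306.5 249.6] [0.5604 0.023  0.124 ]
(110, 36) [0.4558 0.1882 0.06  ] [0.4696 0.1826 0.11  ]
(515, 66) [0.6885 0.1724 0.06  ] [0.6754 0.1686 0.11  ]
(115, 442) [ 0.4389 -0.0653  0.06  ] [ 0.4547 -0.0416  0.11  ]
(462, 466) [ 0.6729 -0.0824  0.06  ] [ 0.6616 -0.0567  0.11  ]
(127, 350) [ 4.518e-01 -4.000e-04  6.000e-02] [0.466  0.0158 0.11  ]
(457, 373) [ 0.6657 -0.0156  0.06  ] [0.6553 0.0024 0.11  ]
```

View pics/w3.png

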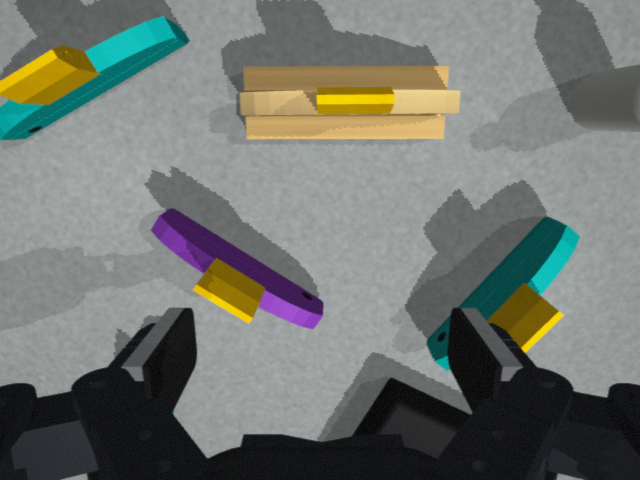

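Wrist hover: the loose template sits in its block with the tab at (355,101), almost parallel to the image x axis. The purple and turquoise ones are clear of it, though close at (235,270).

```bash
python3 - <<'E'
from h import *
import pickle
c=pickle.load(open("c3.pkl","rb"))
h=cv2.cvtColor(c["pixels"],cv2.COLOR_BGR2HSV)
def comp(m):
    k,l,st,ce=cv2.connectedComponentsWithStats(m);i=1+np.argmax(st[1:,4]);return (l==i),st[i],ce[i]
m=cv2.inRange(h,(18,190,80),(32,255,255));m[130:]=0;m[:,:280]=0;m[:,430:]=0
l,st,ce=comp(m);print(st,ce)
for z in(.118,.124,.13):print(z,onz(c,*ce,z).round(4))
ys=[np.where(l[:,u])[0] for u in range(325,388)]
top=np.polyfit(range(325,388),[y.min() for y in ys],1);bot_=np.polyfit(range(325,388),[y.max() for y in ys],1)
xl=[np.where(r)[0] for r in l[st[1]+4:st[1]+st[3]-4]];print("xl",np.median([x.min() for x in xl]),np.median([x.max() for x in xl]),top,bot_)
def ang(p,z):
    a=onz(c,325,np.polyval(p,325),z);b=onz(c,387,np.polyval(p,387),z);d=b-a;return np.arctan2(d[1],d[0])
print("ang",ang(top,.118),ang(bot_,.118))
# block edges
wood=cv2.inRange(h,(8,60,60),(30,255,255));wood[:55]=0;wood[150:]=0;wood[:,:225]=0;wood[:,475:]=0
l,st,ce=comp(wood);us=range(260,432)
t=np.polyfit(us,[np.where(l[:,u])[0].min() for u in us],1);b=np.polyfit(us,[np.where(l[:,u])[0].max() for u in us],1)
for p,z in((t,.03),(b,.03)):
    A=onz(c,260,np.polyval(p,260),z);B=onz(c,430,np.polyval(p,430),z);d=B-A;print(A.round(4),B.round(4),np.arctan2(d[1],d[0]))
s=bot.read_state();T=cv2.Rodrigues(s["tcp_rot"])[0];print(T.round(4),s["tool_pos"],np.arctan2(T[1,1],T[0,1]))
# rack from c1
c=pickle.load(open("c1.pkl","rb"));h=cv2.cvtColor(c["pixels"],cv2.COLOR_BGR2HSV)
for n,lo,hi in [("blue",(100,150,40),(125,255,255)),("red2",(0,200,80),(5,255,255)),("yel",(20,190,80),(32,255,255)),("green",(60,80,30),(90,255,255))]:
    m=cv2.inRange(h,lo,hi);m[170:]=0;m[:,:270]=0;m[:,350:]=0
    l,st,ce=comp(m);print(n,st,onz(c,*ce,.124).round(4))
E
```

```text
[ 317   87   77   27 2011] [354.5818001  100.01889607]
0.118 [ 0.5108 -0.2794  0.118 ]
0.124 [ 0.5105 -0.2797  0.124 ]
0.13 [ 0.5102 -0.28    0.13  ]
xl 317.0 393.0 [-1.05126728e-02  9.08853687e+01] [-4.27227343e-03  1.14473310e+02]
ang 0.29483951760292637 0.28920849096332735
[ 0.4275 -0.2707  0.03  ] [ 0.5706 -0.2288  0.03  ] 0.28474630827017827
[ 0.4425 -0.3304  0.03  ] [ 0.592  -0.2866  0.03  ] 0.285310310146559
[[-0.282   0.9594 -0.0034]
 [ 0.9594  0.282   0.0027]
 [ 0.0035 -0.0025 -1.    ]] [ 0.51332019 -0.36176182  0.30578312] 0.28591554070322334
blue [291  48  44  29 967] [0.5687 0.0902 0.124 ]
red2 [285  72  43  24 887] [0.5637 0.0733 0.124 ]
yel [287  96  44  25 943] [0.5658 0.0557 0.124 ]
green [282 141  42  23 837] [0.5603 0.0209 0.124 ]
```

>>> play_rows(steps=[0.04,0.01,0.03,0,0.0793,0.0204,0.06,0,0.0793,0.0204,0.11,0,0.0793,0.0204,0.14,0,0.0793,0.0204,0.145,0,0.0793,0.0204,0.145,0])

```text
time: 3.18
tool_pos: [0.5125, -0.2782, 0.1645]
tcp_rot: [1.876, 2.518, 0.0]
wrist_force: [0.4, -0.4, 0.6]
width: 0.999
grip_force: 0.0
```

```bash
python3 - <<'E'
from h import *
s=bot.read_state();T=cv2.Rodrigues(s["tcp_rot"])[0]
print(s["time"],s["tool_pos"],s["wrist_force"],np.arctan2(T[1,1],T[0,1]), T.T@(np.array([.5105,-.28,.109])-s["tool_pos"]))
E
```

```text
3.175 [ 0.51249903 -0.27817218  0.16448946] [ 0.35424082 -0.42464478  0.58764937] 0.2902796402621432 [-0.0011266  -0.00249714  0.05548794]
```

>>> play_rows(steps=[-0.001,-0.0025,0.02,0,-0.001,-0.0025,0.04,0,-0.001,-0.0025,0.054,0,-0.001,-0.0025,0.054,0])

```text
time: 3.68
tool_pos: [0.5083, -0.2791, 0.1069]
tcp_rot: [-1.875, -2.516, 0.001]
wrist_force: [-0.4, 0.2, 0.0]
width: 0.996
grip_force: 0.0
```

>>> play_rows(steps=[0,0,0,0,0,0,0,0,0,0,0,0,0,0,0,0,0,0,0,0,0,0,0,0], jaw=150, grip_force=45)

```text
time: 4.42
tool_pos: [0.5105, -0.2803, 0.1102]
tcp_rot: [1.876, 2.518, 0.0]
wrist_force: [0.5, 0.4, 4.4]
width: 0.602
grip_force: 48.1
```

>>> play_rows(steps=[0,0,-0.015,0,0,0,-0.04,0,0,0,-0.08,0,0,0,-0.12,0,0,0,-0.165,0,0,0,-0.165,0,0,0,-0.165,0])

```text
time: 5.3
tool_pos: [0.509, -0.2794, 0.2733]
tcp_rot: [-1.876, -2.518, 0.0]
wrist_force: [-0.2, 1.6, -3.3]
width: 0.597
grip_force: 47.7
```

```bash
python3 - <<'E'
from h import *
s=bot.read_state();T=cv2.Rodrigues(s["tcp_rot"])[0]
th=-.067; X=np.array([np.cos(th),np.sin(th)]);Y=np.array([-X[1],X[0]])
# twin/red seam
tw=np.array([.5655,.0557]);print("seam",tw+9e-3*Y, "in rack", X@(tw-[.564,.053]),Y@(tw-[.564,.053]))
print(s["time"],s["tool_pos"],s["wrist_force"],s["torque"],np.arctan2(T[1,1],T[0,1]), T.T@(np.array([*(tw+9e-3*Y),.275])-s["tool_pos"]))
E
```

```text
seam [0.56610255 0.06467981] in rack 0.0013158698222321108 0.002794366942786686
5.3 [ 0.50897353 -0.2793715   0.27325102] [-0.15223926  1.55478172 -3.26584391] [ 0.01649634  0.03592291 -0.01635733] 0.28993681312118424 [ 0.31336106  0.15310363 -0.00148659]
```

>>> play_rows(steps=[0.045,0.022,0,0.05,0.09,0.044,0,0.1,0.135,0.066,0,0.15,0.18,0.088,0,0.2,0.225,0.11,0,0.25,0.27,0.132,0,0.3,0.3138,0.152,0,0.357,0.3138,0.152,0,0.357,0.3138,0.152,0,0.357])

```text
time: 6.42
tool_pos: [0.5644, 0.0641, 0.2719]
tcp_rot: [-2.292, -2.146, 0.006]
wrist_force: [0.4, -0.2, -2.3]
width: 0.603
grip_force: 47.7
```

```bash
python3 - <<'E'
from h import *
import pickle
c=bot.read_camera("wrist");sc=bot.read_camera("scene");sd=bot.read_camera("side");pickle.dump((c,sc,sd),open("c4.pkl","wb"))
s=bot.read_state();T=cv2.Rodrigues(s["tcp_rot"])[0]
print(s["time"],s["tool_pos"],s["wrist_force"],s["torque"],np.arctan2(T[1,1],T[0,1]))
o=np.zeros((600,800,3),np.uint8)
o[:360,:480]=cv2.resize(c["pixels"],(480,360))
o[:360,480:]=cv2.resize(sc["pixels"][170:310,310:440],(320,360))
o[360:,:400]=cv2.resize(sd["pixels"][190:322,190:410],(400,240))
cv2.imwrite("pics/w4.png",o)
E
```

```text
6.575 [0.56515327 0.06312301 0.2733489 ] [-0.22150875  0.58008528 -1.50369869] [-0.05021579 -0.00294222  0.01057816] -0.0683058466627268
```

View pics/w4.png

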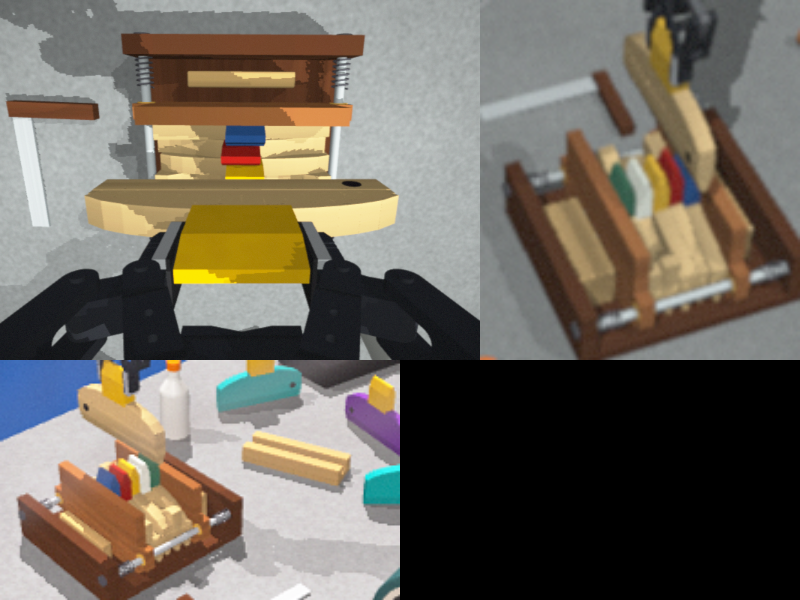

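Holding firmly and parallel over the row; wrist composite shows red at (241,155), blue (245,135), twin yellow just peeking out at (245,171). I'll check the seam position against the tool.

```bash
python3 - <<'E'
from h import *
import pickle
c,sc,sd=pickle.load(open("c4.pkl","rb"));h=cv2.cvtColor(c["pixels"],cv2.COLOR_BGR2HSV)
th=-.067; X=np.array([np.cos(th),np.sin(th)]);Y=np.array([-X[1],X[0]]);o=np.array([.5652,.0635])
# rows of colour transitions in the column through the tabs
for u in(315,325,335):print(u,[(v,tuple(int(k) for k in h[v,u])) for v in range(155,242,3)])
for n,lo,hi in [("blue",(100,150,40),(125,255,255)),("red",(0,200,60),(5,255,255))]:
    m=cv2.inRange(h,lo,hi);m[250:]=0;m[:,:270]=0;m[:,380:]=0
    k,l,st,ce=cv2.connectedComponentsWithStats(m);i=1+np.argmax(st[1:,4]);p=onz(c,*ce[i],.124)[:2]
    print(n,st[i],p.round(4),"rel tool X,Y",(X@(p-o)).round(4),(Y@(p-o)).round(4))
for (a,b) in[((133,35),(364,43)),]:
    A=onz(c,163,46,.06);B=onz(c,484,52,.06);d=B-A;print("wall",A,B,np.arctan2(d[1],d[0]))
# loose lower edge in the wrist view
print("bottom edge proj",proj(c,[*(o+X*0),.175]),proj(c,[*(o+3e-3*Y),.175]))
E
```

```text
315 [(155, (13, 171, 149)), (158, (13, 171, 151)), (161, (13, 169, 151)), (164, (13, 169, 152)), (167, (175, 45, 101)), (170, (109, 173, 112)), (173, (108, 181, 110)), (176, (108, 178, 109)), (179, (107, 183, 110)), (182, (108, 177, 141)), (185, (107, 180, 139)), (188, (107, 181, 137)), (191, (107, 185, 77)), (194, (156, 115, 62)), (197, (1, 206, 119)), (200, (2, 209, 121)), (203, (1, 212, 118)), (206, (1, 215, 120)), (209, (2, 223, 206)), (212, (2, 221, 215)), (215, (2, 221, 216)), (218, (1, 205, 139)), (221, (23, 230, 145)), (224, (24, 247, 168)), (227, (24, 252, 169)), (230, (23, 240, 170)), (233, (24, 255, 171)), (236, (28, 255, 252)), (239, (21, 148, 165))]
325 [(155, (14, 170, 150)), (158, (13, 171, 149)), (161, (14, 172, 150)), (164, (13, 171, 151)), (167, (10, 99, 121)), (170, (107, 183, 110)), (173, (106, 183, 110)), (176, (107, 176, 110)), (179, (107, 181, 111)), (182, (107, 185, 135)), (185, (108, 179, 134)), (188, (107, 174, 139)), (191, (108, 170, 78)), (194, (158, 109, 63)), (197, (1, 216, 119)), (200, (2, 207, 118)), (203, (1, 204, 120)), (206, (2, 219, 119)), (209, (1
[... 529 characters left out ...]
191, (108, 169, 80)), (194, (158, 111, 62)), (197, (3, 221, 104)), (200, (2, 218, 117)), (203, (1, 216, 117)), (206, (4, 246, 116)), (209, (1, 217, 208)), (212, (1, 218, 214)), (215, (2, 221, 213)), (218, (2, 214, 142)), (221, (23, 244, 143)), (224, (23, 234, 173)), (227, (23, 240, 171)), (230, (23, 246, 171)), (233, (24, 242, 171)), (236, (27, 255, 251)), (239, (21, 153, 163))]
blue [ 301  168   52   26 1271] [0.5688 0.0929] rel tool X,Y 0.0016 0.0296
red [ 295  192   52   28 1205] [0.5637 0.0758] rel tool X,Y -0.0023 0.0122
wall [0.45535388 0.18991282 0.06      ] [0.68965113 0.17048475 0.06      ] -0.08273134508551715
bottom edge proj [324.01454737 248.47860893] [324.03338411 243.24893034]
```

```bash
python3 - <<'E'
from h import *
import pickle
c,sc,sd=pickle.load(open("c4.pkl","rb"));h=cv2.cvtColor(c["pixels"],cv2.COLOR_BGR2HSV)
th=-.067; X=np.array([np.cos(th),np.sin(th)]);Y=np.array([-X[1],X[0]]);o=np.array([.5652,.0635])
def rel(u,v,z): p=onz(c,u,v,z)[:2]-o; return round(float(Y@p)*1e3,1)
print("red crest",rel(322,208,.13),rel(322,217.5,.13),"blue",rel(322,181,.13),rel(322,190,.13),"yel edge",rel(322,235,.13))
for u in(160,250,325,400,480):print(u,[(v,int(h[v,u,0]),int(h[v,u,2])) for v in range(231,280,2)])
for yy,z in((3,.175),(9,.193),(9,.247),(-3,.293)):print(yy,z,proj(c,[*(o+yy*1e-3*Y),z]))
E
```

```text
red crest 13.1 6.8 blue 30.5 24.7 yel edge -4.9
160 [(231, 83, 178), (233, 90, 173), (235, 90, 176), (237, 80, 182), (239, 20, 131), (241, 20, 127), (243, 19, 119), (245, 20, 115), (247, 18, 120), (249, 20, 125), (251, 20, 137), (253, 19, 147), (255, 19, 133), (257, 19, 134), (259, 19, 132), (261, 21, 130), (263, 20, 130), (265, 19, 130), (267, 20, 132), (269, 19, 130), (271, 19, 201), (273, 22, 235), (275, 22, 231), (277, 21, 229), (279, 21, 227)]
250 [(231, 20, 215), (233, 23, 247), (235, 23, 247), (237, 23, 246), (239, 20, 152), (241, 19, 118), (243, 21, 115), (245, 19, 118), (247, 20, 122), (249, 20, 124), (251, 19, 138), (253, 20, 149), (255, 19, 132), (257, 20, 134), (259, 20, 131), (261, 20, 132), (263, 20, 132), (265, 20, 133), (267, 20, 133), (269, 20, 133), (271, 19, 133), (273, 19, 132), (275, 20, 128), (277, 19, 139), (279, 19, 191)]
325 [(231, 24, 172), (233, 23, 174), (235, 24, 215), (237, 28, 253), (239, 22, 162), (241, 20, 121), (243, 20, 118), (245, 20, 120), (247, 20, 121), (249, 20, 127), (251, 21, 136), (253, 21, 149), (255, 19, 132), (257, 19, 132), (259, 19, 133
[... 415 characters left out ...]
0, 133), (263, 20, 131), (265, 19, 132), (267, 20, 132), (269, 20, 131), (271, 19, 132), (273, 19, 132), (275, 19, 133), (277, 20, 211), (279, 25, 252)]
480 [(231, 85, 194), (233, 86, 193), (235, 77, 189), (237, 84, 186), (239, 19, 129), (241, 19, 118), (243, 20, 109), (245, 10, 30), (247, 18, 46), (249, 21, 120), (251, 20, 131), (253, 20, 136), (255, 20, 135), (257, 19, 135), (259, 20, 132), (261, 19, 133), (263, 20, 133), (265, 19, 130), (267, 20, 131), (269, 19, 130), (271, 19, 210), (273, 25, 252), (275, 25, 251), (277, 24, 250), (279, 25, 249)]
3 0.175 [324.03338411 243.24893034]
9 0.193 [324.13238693 242.13899273]
9 0.247 [324.39288799 282.59796642]
-3 0.293 [324.62898248 382.48141905]
```

>>> play_rows(steps=[0,0,0.015,0,0,0,0.03,0,0,0,0.042,0,0,0,0.042,0,0,0,0.042,0,0,0,0.042,0])

```text
time: 7.32
tool_pos: [0.5662, 0.0644, 0.2331]
tcp_rot: [2.294, 2.145, 0.002]
wrist_force: [0.5, 0.4, -2.0]
width: 0.598
grip_force: 47.6
```

```bash
python3 - <<'E'
from h import *
import pickle
c=bot.read_camera("wrist");sc=bot.read_camera("scene");sd=bot.read_camera("side");pickle.dump((c,sc,sd),open("c5.pkl","wb"))
s=bot.read_state();print(s["time"],s["tool_pos"],s["wrist_force"],s["torque"])
o=np.zeros((600,800,3),np.uint8)
o[:330,:400]=cv2.resize(c["pixels"][100:320,180:447],(400,330))
o[:400,400:]=cv2.resize(sc["pixels"][210:290,340:420],(400,400),interpolation=2)
o[360:,:400]=cv2.resize(sd["pixels"][225:297,220:340],(400,240),interpolation=2)
cv2.imwrite("pics/w5.png",o)
E
```

```text
7.475 [0.56602021 0.06440616 0.23291778] [-0.63174822 -0.20856178 -2.09749962] [-0.06378816  0.05331503  0.01928215]
```

View pics/w5.png

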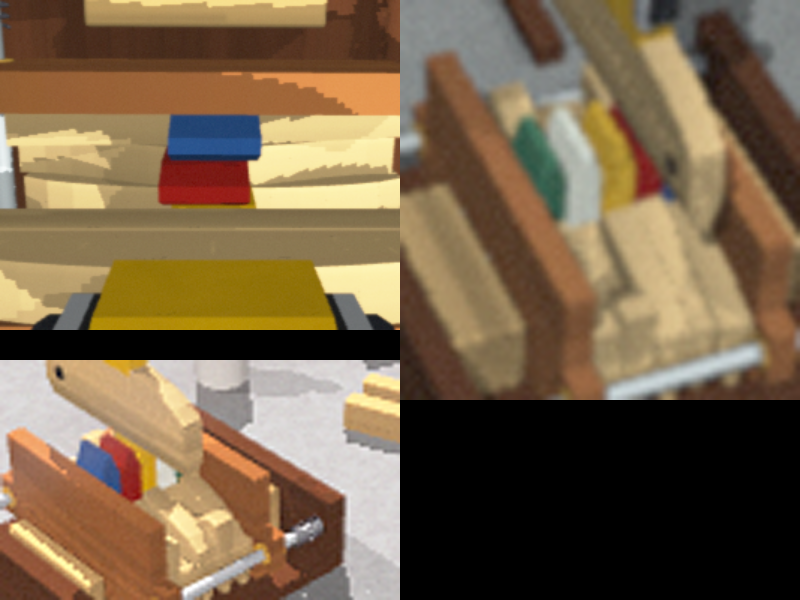

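```bash
python3 - <<'E'
from h import *
import pickle
c,sc,sd=pickle.load(open("c5.pkl","rb"));h=cv2.cvtColor(c["pixels"],cv2.COLOR_BGR2HSV)
th=-.067; X=np.array([np.cos(th),np.sin(th)]);Y=np.array([-X[1],X[0]]);o=np.array([.566,.0644])
def rel(u,v,z): p=onz(c,u,v,z)[:2]-o; return round(float(Y@p)*1e3,2)
u=315
print([(v,int(h[v,u,0]),int(h[v,u,2])) for v in range(174,250)])
for v in range(190,246,4):print(v,"z.13",rel(u,v,.13),"z.135",rel(u,v,.135),"z.153",rel(u,v,.153))
E
```

```text
[(174, 13, 158), (175, 12, 152), (176, 175, 105), (177, 110, 113), (178, 107, 114), (179, 107, 116), (180, 107, 118), (181, 107, 118), (182, 107, 116), (183, 108, 114), (184, 108, 116), (185, 108, 114), (186, 107, 114), (187, 107, 113), (188, 107, 115), (189, 107, 115), (190, 108, 115), (191, 107, 118), (192, 108, 135), (193, 107, 141), (194, 108, 142), (195, 108, 144), (196, 107, 141), (197, 108, 142), (198, 107, 140), (199, 107, 143), (200, 108, 143), (201, 107, 141), (202, 108, 137), (203, 108, 83), (204, 106, 70), (205, 107, 74), (206, 115, 69), (207, 175, 83), (208, 0, 106), (209, 2, 123), (210, 2, 125), (211, 1, 123), (212, 1, 123), (213, 1, 121), (214, 1, 124), (215, 2, 125), (216, 1, 126), (217, 2, 125), (218, 1, 126), (219, 2, 126), (220, 1, 127), (221, 2, 129), (222, 1, 127), (223, 0, 129), (224, 2, 139), (225, 1, 153), (226, 1, 151), (227, 1, 152), (228, 1, 152), (229, 2, 151), (230, 2, 151), (231, 2, 151), (232, 2, 152), (233, 2, 153), (234, 1, 149), (235, 4, 136), (236, 16, 122), (237, 23, 150), (238, 23, 150), (239, 20, 135), (240, 20, 130), (241, 20, 124), (242, 19, 123), (243, 20, 122), (244, 20, 124), (245, 19, 126), (246, 21, 127), (247, 20, 128), (248, 19, 129), (249, 19, 135)]
190 z.13 30.94 z.135 31.78 z.153 34.81
194 z.13 28.75 z.135 29.64 z.153 32.84
198 z.13 26.54 z.135 27.48 z.153 30.85
202 z.13 24.33 z.135 25.31 z.153 28.86
206 z.13 22.1 z.135 23.13 z.153 26.85
210 z.13 19.86 z.135 20.94 z.153 24.84
214 z.13 17.61 z.135 18.74 z.153 22.81
218 z.13 15.34 z.135 16.52 z.153 20.77
222 z.13 13.07 z.135 14.3 z.153 18.72
226 z.13 10.78 z.135 12.06 z.153 16.66
230 z.13 8.48 z.135 9.81 z.153 14.59
234 z.13 6.17 z.135 7.55 z.153 12.51
238 z.13 3.84 z.135 5.27 z.153 10.42
242 z.13 1.5 z.135 2.98 z.153 8.32
```

Red crest relative to the tool is at Y +9 mm and the loose edge is about 1.5 mm on the red side of the seam. I'll trim 1 mm back and ease in.

>>> play_rows(steps=[-0.001,0,0,0,-0.001,0,0.003,0,-0.001,0,0.006,0,-0.001,0,0.008,0,-0.001,0,0.01,0,-0.001,0,0.012,0,-0.001,0,0.012,0])

```text
time: 8.35
tool_pos: [0.5655, 0.0633, 0.22]
tcp_rot: [-2.294, -2.146, 0.001]
wrist_force: [0.1, -0.1, -1.9]
width: 0.601
grip_force: 47.6
```

>>> play_rows(steps=[0.0005,0,0.002,0,0.001,0,0.004,0,0.002,0,0.006,0,0.0027,0,0.008,0,0.0033,0,0.01,0,0.004,0,0.012,0,0.004,0,0.012,0])

```text
time: 9.22
tool_pos: [0.5658, 0.0673, 0.2079]
tcp_rot: [-2.294, -2.146, 0.0]
wrist_force: [1.5, -2.4, 0.2]
width: 0.599
grip_force: 48.0
```

>>> play_rows(steps=[0.0007,0,0.002,0,0.0013,0,0.004,0,0.002,0,0.006,0,0.0027,0,0.008,0,0.0033,0,0.01,0,0.004,0,0.012,0,0.004,0,0.012,0])

```text
time: 10.1
tool_pos: [0.5661, 0.0713, 0.1959]
tcp_rot: [-2.295, -2.146, 0.0]
wrist_force: [0.4, -2.9, -1.1]
width: 0.603
grip_force: 48.0
```

>>> play_rows(steps=[0.0007,0,0.002,0,0.0015,0,0.004,0,0.002,0,0.007,0,0.002,0,0.011,0,0.002,0,0.015,0,0.002,0,0.019,0,0.002,0,0.023,0,0.002,0,0.023,0])

```text
time: 11.1
tool_pos: [0.5662, 0.0733, 0.1726]
tcp_rot: [-2.294, -2.146, 0.0]
wrist_force: [1.6, -3.6, -1.5]
width: 0.601
grip_force: 47.7
```

>>> play_rows(steps=[0,0,0.005,0,0,0,0.01,0,0,0,0.015,0,0,0,0.02,0,0,0,0.025,0,0,0,0.03,0,0,0,0.035,0,0,0,0.035,0])

```text
time: 12.1
tool_pos: [0.5656, 0.0734, 0.137]
tcp_rot: [-2.294, -2.145, 0.002]
wrist_force: [0.5, -2.5, -4.6]
width: 0.599
grip_force: 47.7
```

```bash
python3 - <<'E'
from h import *
s=bot.read_state();print(s["time"],s["tool_pos"],s["wrist_force"],s["torque"])
c=bot.read_camera("wrist");sc=bot.read_camera("scene");sd=bot.read_camera("side")
o=np.zeros((600,800,3),np.uint8)
o[:330,:400]=cv2.resize(c["pixels"][60:390,120:520],(400,330))
o[:400,400:]=cv2.resize(sc["pixels"][210:290,340:420],(400,400),interpolation=2)
o[360:,:400]=cv2.resize(sd["pixels"][225:297,220:340],(400,240),interpolation=2)
cv2.imwrite("pics/w6.png",o)
E
```

```text
12.1 [0.56555591 0.07340612 0.13700221] [ 0.53106005 -2.4740025  -4.62555859] [-0.6426521  -0.02220816 -0.1293252 ]
```

View pics/w6.png

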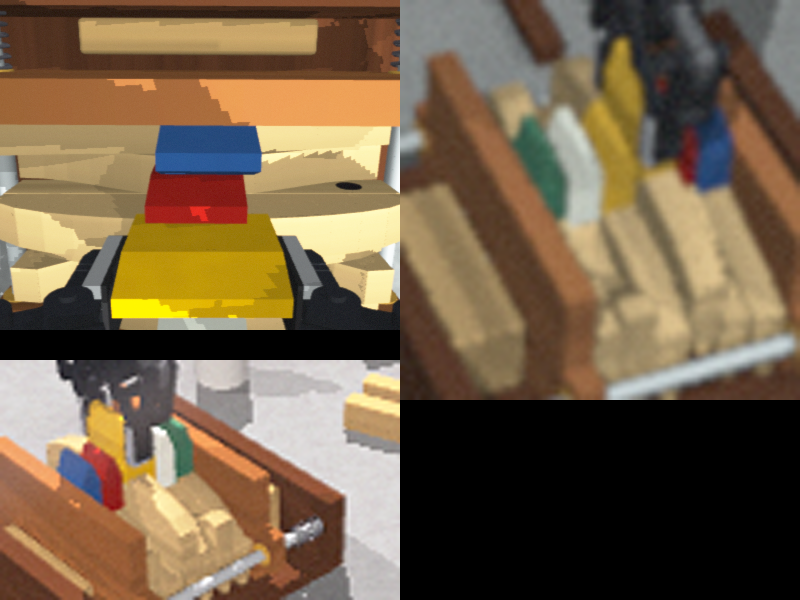

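Composite: loose yellow tab stands between the twin (600,150) and red (690,160), the row is upright, and the +y keeper has moved out. Now down to the floor gently.

>>> play_rows(steps=[0,0,0.004,0,0,0,0.008,0,0,0,0.012,0,0,0,0.016,0,0,0,0.02,0,0,0,0.023,0,0,0,0.023,0])

```text
time: 13.12
tool_pos: [0.5661, 0.0734, 0.1146]
tcp_rot: [-2.295, -2.145, 0.0]
wrist_force: [0.6, -0.6, -4.0]
width: 0.599
grip_force: 47.8
```

>>> play_rows(steps=[0,0,0.001,0,0,0,0.002,0,0,0,0.002,0])

```text
time: 13.5
tool_pos: [0.5662, 0.0734, 0.1133]
tcp_rot: [-2.295, -2.146, -0.0]
wrist_force: [-0.4, -2.0, -0.7]
width: 0.603
grip_force: 48.0
```

>>> play_rows(steps=[0,0,0.0005,0,0,0,0.001,0,0,0,0.001,0])

```text
time: 13.88
tool_pos: [0.5663, 0.0734, 0.1123]
tcp_rot: [-2.295, -2.146, -0.0]
wrist_force: [-0.8, -0.7, -0.3]
width: 0.597
grip_force: 48.0
```

>>> play_rows(steps=[0,0,0.0005,0,0,0,0.001,0,0,0,0.001,0])

```text
time: 14.25
tool_pos: [0.5664, 0.0733, 0.1112]
tcp_rot: [2.294, 2.146, 0.0]
wrist_force: [0.1, -1.0, -1.0]
width: 0.599
grip_force: 48.1
```

>>> play_rows(steps=[0,0,0.0005,0,0,0,0.001,0,0,0,0.001,0])

```text
time: 14.62
tool_pos: [0.5664, 0.0733, 0.1103]
tcp_rot: [2.294, 2.146, 0.0]
wrist_force: [0.4, -1.0, -0.2]
width: 0.604
grip_force: 48.1
```

>>> play_rows(steps=[0,0,0.0005,0,0,0,0.001,0,0,0,0.001,0])

```text
time: 15.0
tool_pos: [0.5664, 0.0733, 0.1102]
tcp_rot: [2.294, 2.146, 0.0]
wrist_force: [-2.9, -0.8, 6.2]
width: 0.601
grip_force: 48.8
```

>>> play_rows(steps=[0,0,0.0003,0,0,0,0.0003,0,0,0,0.0003,0,0,0,0.0003,0])

```text
time: 15.5
tool_pos: [0.5664, 0.0733, 0.1102]
tcp_rot: [2.294, 2.146, 0.0]
wrist_force: [-3.0, -1.3, 7.3]
width: 0.606
grip_force: 49.0
```

>>> play_rows(steps=[0,0,0.0003,0,0,0,0.0005,0,0,0,0.0005,0,0,0,0.0005,0,0,0,0.0005,0,0,0,0.0005,0])

```text
time: 16.25
tool_pos: [0.5664, 0.0734, 0.1102]
tcp_rot: [2.294, 2.146, 0.0]
wrist_force: [-5.8, -1.1, 10.0]
width: 0.602
grip_force: 49.3
```

>>> play_rows(steps=[0,0,-0.0012,0,0,0,-0.0012,0])

```text
time: 16.5
tool_pos: [0.5664, 0.0733, 0.1102]
tcp_rot: [2.294, 2.146, 0.0]
wrist_force: [-3.6, -0.4, 6.3]
width: 0.601
grip_force: 48.8
```

>>> play_rows(steps=[0,0,0,0,0,0,0,0,0,0,0,0,0,0,0,0,0,0,0,0], jaw=20)

```text
time: 17.12
tool_pos: [0.5663, 0.0733, 0.1096]
tcp_rot: [-2.294, -2.146, 0.0]
wrist_force: [0.3, 0.1, -0.1]
width: 0.917
grip_force: 0.0
```

>>> play_rows(steps=[0,0,-0.01,0,0,0,-0.03,0,0,0,-0.06,0,0,0,-0.1,0,-0.04,0,-0.15,0,-0.08,0,-0.19,0,-0.08,0,-0.2,0,-0.08,0,-0.2,0])

```text
time: 18.12
tool_pos: [0.5615, -0.0064, 0.3117]
tcp_rot: [2.294, 2.144, 0.004]
wrist_force: [0.7, -0.9, -0.6]
width: 0.922
grip_force: 0.0
```

```bash
python3 - <<'E'
from h import *
s=bot.read_state();print(s["time"],s["tool_pos"],s["wrist_force"])
c=bot.read_camera("wrist");sc=bot.read_camera("scene");sd=bot.read_camera("side")
h=cv2.cvtColor(c["pixels"],cv2.COLOR_BGR2HSV)
for n,lo,hi in [("blue",(100,150,40),(125,255,255)),("red",(0,200,60),(5,255,255)),("yel",(20,190,80),(32,255,255)),("green",(60,80,30),(90,255,255))]:
    m=cv2.inRange(h,lo,hi);m[300:]=0
    k,l,st,ce=cv2.connectedComponentsWithStats(m)
    for i in range(1,k):
        if st[i,4]>150: print(n,st[i],onz(c,*ce[i],.124).round(4))
o=np.zeros((600,800,3),np.uint8)
o[:330,:400]=cv2.resize(c["pixels"][0:330,120:520],(400,330))
o[:400,400:]=cv2.resize(sc["pixels"][210:290,340:420],(400,400),interpolation=2)
o[360:,:400]=cv2.resize(sd["pixels"][225:297,220:340],(400,240),interpolation=2)
cv2.imwrite("pics/w7.png",o)
E
```

```text
18.125 [ 0.56147679 -0.0064266   0.31170629] [ 0.71453311 -0.89736803 -0.59285563]
blue [ 297   33   51   32 1261] [0.57   0.1084 0.124 ]
red [ 292   61   49   26 1169] [0.5648 0.0915 0.124 ]
yel [ 283   87   75   51 3048] [0.5661 0.0674 0.124 ]
green [ 294  163   47   23 1008] [0.5602 0.022  0.124 ]
```

View pics/w7.png

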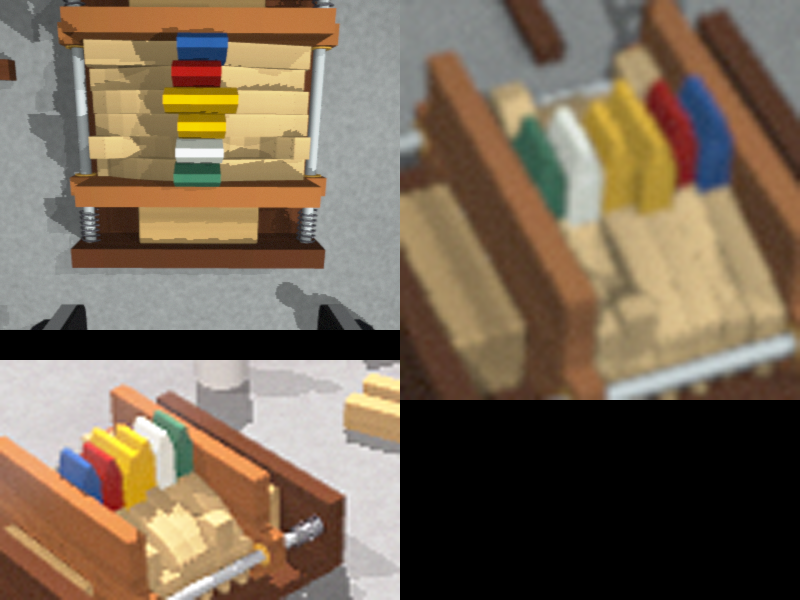

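The six tabs are evenly spaced, upright and snug: the loose tab is at (200,100), right beside the twin at (200,127), and the gripper is clear. Handing in.

```bash
python3 -c "
from workcell import bot
print(bot.finish_job())"
```

```text
the job is handed in; nothing more can be done
None
```

The loose yellow template stands in the rack between the twin and red; I pressed it down with about 10 N, released it and handed the job in at about 18 s. The last picture shows all six templates upright and snug, but the hand-in returned no verdict.

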